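Hang a sample beaker on a sprung retracting hook

ROBOT

A 7-joint arm with a two-finger parallel gripper is mounted at the origin on a cart in front of the work surface, level with it; the furniture and walls round the work are solid. World frame = base frame: x ahead of the robot, y to its left, z up, the work surface at z = 0. Lengths are in m, angles in rad, forces in N, time in s.
With the tool pointing down it reaches from about 0.4 to 0.9 m from the base axis. Payload 5.5 kg.
Tool frame: the origin (TCP) lies between the finger pads; the fingertips stand 11 mm ahead of it and the grasp point (between the pads) lies 8 mm behind it; z points along the fingers, y is the line along which they close (so a half turn about z gives the same grasp; the last joint's range is limited). The gripper opens to 92 mm and grips with 3 to 60 N. Pads are 19 mm wide; open, the fingers measure 130 mm over their backs; the gripper's body (75 mm by 190 mm) begins 47 mm behind the grasp point.
Start: joints at [0.924, 0.501, -0.427, 1.55, 0.221, 1.138, -0.21], TCP at [0.513, -0.399, 0.238] pointing down, gripper open.
Joint ranges: [-2.88, 2.88], [-0.31, 2.03], [-1.54, 1.56], [0.2, 2.42], [-1.41, 4.55], [0.19, 2.02], [-2.57, 2.57]. Speed limits (rad/s): [2.57, 2.57, 3.14, 3.14, 3.14, 3.14, 3.14].

INTERFACE

Orientations are given as a rotation vector (axis times angle).
In Python, from station import r, optics, ticket gives the robot as it stands. Calls block until the motion is done:
- r.move_to(position, orientation): joint-space move of the TCP to a pose.
- r.move_straight(position, ori=None, vel=0.15): straight line of the TCP; ori=None keeps the orientation; vel is the mean speed in m/s.
- r.move_joints(angles): joint-space move.
- r.command_gripper(opening): opening from 0.0 (shut) to 1.0 (fully open); the grip force is fixed at half the most; returns when the fingers have stopped.
- r.pause(seconds).
- r.ik(position, orientation): joint angles nearest the present ones, or None.
- optics.snapshot(name): name is "scene" or "top" or "wrist"; returns a dict with "img" (400x640x3 uint8, red, green, blue), "mtx" (3x3 intrinsics, pixels), "distortion" ([k1, k2, p1, p2, k3] as OpenCV has them; the pictures are not rectified), "camera_from_world" (4x4, takes a point from world to camera coordinates); the wrist camera has in their place "hand_eye" (4x4, takes a point from camera to tool coordinates, whose origin is the TCP and whose axes are the flange's). Camera axes: x right, y down, z forward; pixel columns grow to the right and rows downward; lengths in m; the calibration is good to about 2 mm. A picture is of the moment at which its call begins: read the wrist's pose just before it. There is no depth.
A pose or a line that the arm cannot do raises r.MotionError and nothing moves.
- ticket.hand_in(): hands the job in; it is judged then, once.
Readings, each from a call of its own:
- r.read_clock(): time.
- r.read_joints(): joint angles.
- r.read_dq(): joint speeds.
- r.read_tau(): joint torques, N m.
- r.read_ee_pos(): TCP position.
- r.read_eef_rot(): TCP orientation.
- r.read_force(): force on the tool from outside, world axes, zero at the start.
- r.read_wrist_torque(): the same for the moment, N m.
- r.read_grip_width(): opening from 0.0 (shut) to 1.0 (fully open).
- r.read_grasp_force(): force on a finger pad.
Only numpy, scipy, OpenCV 4.12 (cv2) and the standard library are available. Lean on these libraries where they do the work, as an engineer would, in place of code of your own. Each camera call takes 0.05 s, during which the arm holds its last target. There are 200 camera calls.

TASK

Hang the sample beaker on the sprung hook: pull the hook down by its handle, swing it in through the beaker's wire bail, then ease it up under control, never letting it snap back, and let go with the beaker hanging still and upright, clear of the table on the fully raised hook. If the hook will not come down its brake is on: turn the round brake knob on the stand anticlockwise to free it first. Keep the beaker from tipping over, and leave the jar, the tape roll and the dropper bottle where they are.

Things in the scene. Friction and masses are not known exactly. Their poses are not given: they have to be found in the camera images.
- column (a point): Axis of the stand's upright at table height: 40 mm square column, 360 mm tall, on a fixed 130 mm square foot. x points away from the side where arm, beaker and knob are, y left, z up. A sleeve slides on the column and turns round it, carrying a level 16 mm tube (the arm) to an end block (36 x 50 x 20 mm) 200 mm from the axis, with a handle on top and the hook below.
- hook_handle (a point): Black upright round handle on the arm's end, 26 mm thick, 55 mm tall, its top 14 mm a 34 mm wide cap. Point on its axis, 26 mm above the end block's top, 28 mm below the handle's top, 106 mm straight above the hook seat; at rest 316 mm above the table. Axes turn with the arm: x toward the column, y level and square to the arm (left, as the hook's tip points), z up.
- hook_seat (a point): Lowest inside point of the J-hook (8 mm round steel bar) under the arm's end; axes as hook_handle; 210 mm above the table at rest. Shank 17 mm to the -y side, up to the end block; upturned tip 17 mm to the +y side, its top 20 mm above this point. The hook's underside is 8 mm below it, the end block's underside 60 mm above it. It enters a bail by swinging to +y.
- carriage (a joint): How far the hook with arm and handle is pulled straight down, m: 0 fully raised, 0.14 lower stop. A spring pulls it up with about 5 N at 0, 8 N at 0.14 (damping 8 N per m/s); let go, it runs up fast. With the brake on it gives only 2 to 4 mm, then stops hard. The brake does not show from outside.
- jib (a joint): Swing of the arm about the column, rad, with slight friction: 0 = arm along -x of the column point, positive = handle swung to the left (+y of the column point; clockwise seen from above); range -1.1 to 0.7. It starts to the right of the beaker.
- brake_knob (a point): Round black fluted knob, 40 mm wide, 28 mm tall, upright axis, on a low grey drum (84 mm wide, 34 mm tall) joined to the stand's foot by a strut. Point on its axis 55 mm above the table (knob from 40 to 68 mm); axes fixed to the stand. No mark shows its state. It turns 1.8 rad between stops and stays where left; 0.8 to 1.0 rad anticlockwise from above always frees the brake.
- beaker_mid (a point): Middle of the clear sample beaker, 62 mm wide at the rim and 88 mm tall, about 0.23 kg, standing on the table; the point is 44 mm above its bottom. z up its axis; x along the bail's span.
- bail_top (a point): Underside of the top of the beaker's rigid wire bail (6 mm steel), 155 mm above the beaker's bottom: rests in the hook at the end. The bail is an arch in the beaker's x-z plane, 64 mm clear width up to 123 mm above the beaker's bottom, then half round. It stands on the hook's arc within 16 mm, spanning along the arm within about 0.55 rad.
- jar: Bystander: glass jar with soil, 64 mm wide and 36 mm tall; origin at its underside.
- tape: Bystander: tape roll lying flat, 78 mm wide and 19 mm tall; origin at its underside.
- dropper: Bystander: dropper bottle, 33 mm wide and 107 mm tall; origin at its underside.
Not all that is in view belongs to the job. Leave any blue or yellow look-alike of the part that bears beaker_mid alone.

How it is judged:
By the outcome, as a careful person would: the job done as asked, in the order asked, and still so for the second after the job is handed in, with the robot touching nothing.
It also fails if it takes over 72 s, if anything falls off the work surface, if the arm or the gripper's body presses on something with over 40 N, if the wrist force passes 120 N, or if a joint passes its speed limit or range.

## Working session

There is one attempt and no reset: what is moved stays moved. The work goes in short steps, each a Python script; the robot and the scene stay as the last script left them, time stands still between calls to the robot, and variables do not carry over. Pictures are saved under pics/ and viewed, at most 13 in all, crops included, and the job is handed in when it is done.

```bash
mkdir -p pics; ls
python3 - <<'E'
from station import r, optics, ticket
import cv2, numpy as np, pickle
d={}
for n in ("scene","top","wrist"):
    s=optics.snapshot(n); d[n]=s
    cv2.imwrite(f"pics/{n}0.png",cv2.cvtColor(s["img"],cv2.COLOR_RGB2BGR))
    print(n,s["mtx"].tolist(),np.round(s["distortion"],3))
    print(np.round(s.get("camera_from_world",s.get("hand_eye")),3).tolist())
pickle.dump(d,open("s0.pkl","wb"))
print(r.read_clock(),r.read_ee_pos(),r.read_eef_rot(),r.read_force())
E
```

```text
pics
scene [[387.74477806544155, 0.0, 317.08567444026835], [0.0, 387.74477806544155, 200.2938107650371], [0.0, 0.0, 1.0]] [-0.054  0.     0.     0.     0.   ]
[[-0.46, -0.888, -0.005, 0.423], [-0.547, 0.287, -0.787, 0.386], [0.7, -0.359, -0.617, 0.704], [0.0, 0.0, 0.0, 1.0]]
top [[389.33849838402773, 0.0, 315.9807596520049], [0.0, 389.33849838402773, 200.3414721878613], [0.0, 0.0, 1.0]] [-0.05  0.    0.    0.    0.  ]
[[0.013, -1.0, -0.024, 0.202], [-0.983, -0.008, -0.181, 0.548], [0.181, 0.026, -0.983, 1.215], [0.0, 0.0, 0.0, 1.0]]
wrist [[319.68373457606765, 0.0, 317.96254556176456], [0.0, 319.68373457606765, 199.40172838864896], [0.0, 0.0, 1.0]] [-0.065  0.     0.     0.     0.   ]
[[0.001, -0.957, -0.291, 0.08], [1.0, 0.001, -0.0, 0.0], [0.0, -0.291, 0.957, -0.148], [0.0, 0.0, 0.0, 1.0]]
0.15 [ 0.51265844 -0.39876877  0.23691203] [-2.82087085e+00 -1.37976902e+00  9.43803822e-04] [-0.07067713  0.07948349  1.03028573]
```

View pics/scene0.png

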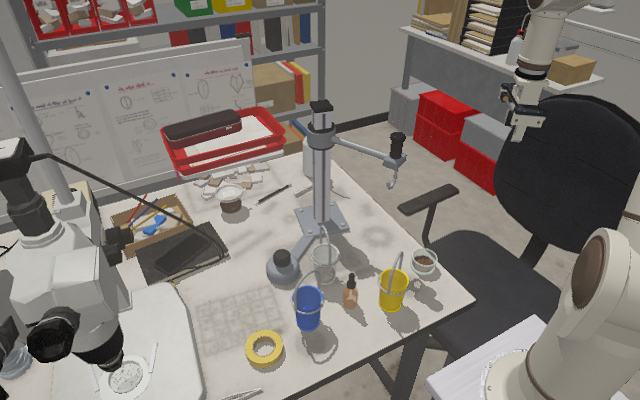

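View pics/top0.png

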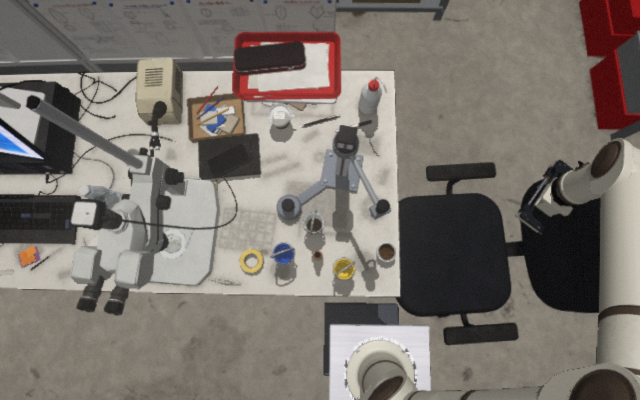

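Scene shows the column at about (320,160), handle (397,147), knob (282,258) and clear beaker (325,262) behind the dropper (350,290). In the top view: column head (345,140), handle (380,208), knob (288,206), beaker (314,225), dropper (318,257). I'll zoom in for pixel accuracy.

Run:
```python
import pickle,cv2
d=pickle.load(open("s0.pkl","rb"))
c=d["top"]["img"][120:285,230:410,::-1]; cv2.imwrite("pics/topc.png",cv2.resize(c,None,fx=3.6,fy=3.6,interpolation=cv2.INTER_CUBIC))
c=d["scene"]["img"][95:320,260:440,::-1]; cv2.imwrite("pics/scenec.png",cv2.resize(c,None,fx=2.6,fy=2.6,interpolation=cv2.INTER_CUBIC))
```

```text
(no output)
```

View pics/topc.png

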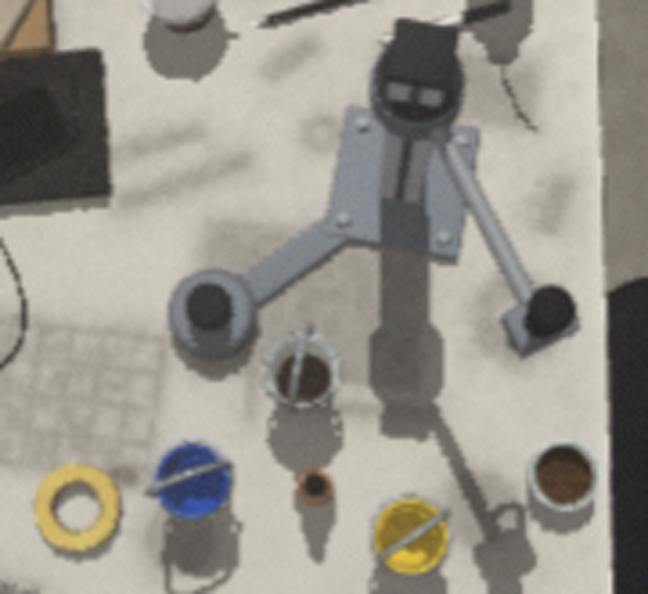

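View pics/scenec.png

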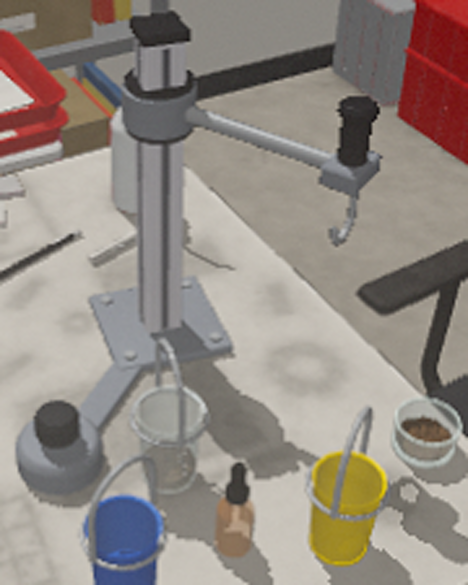

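Top crop: knob top at (208,305), beaker rim centre (302,370), handle top (550,308), dropper (315,486), foot bolts (363,125),(466,139),(445,239),(343,219). Scene crop: handle cap (358,103), hook tip (338,238), beaker rim (170,413), bail top (163,345), knob top (57,408).

```bash
cat > h.py <<'E'
import numpy as np, cv2, pickle
def ray(s,uv,T=None):
    p=cv2.undistortPoints(np.array([[uv]],float),s["mtx"],np.array(s["distortion"],float))[0,0]
    if T is None: T=np.linalg.inv(s["camera_from_world"])
    v=T[:3,:3]@[p[0],p[1],1]; return T[:3,3],v/np.linalg.norm(v)
def plane(s,uv,z,T=None):
    o,v=ray(s,uv,T); return o+v*(z-o[2])/v[2]
def tri(a,b):
    A=np.zeros((3,3));y=np.zeros(3)
    for o,v in (a,b):
        P=np.eye(3)-np.outer(v,v);A+=P;y+=P@o
    return np.linalg.solve(A,y)
E
python3 - <<'E'
from h import *
np.set_printoptions(precision=4,suppress=True)
d=pickle.load(open("s0.pkl","rb"))
T=lambda u,v:(d["top"],(230+(u+.5)/3.6-.5,120+(v+.5)/3.6-.5)); S=lambda u,v:(d["scene"],(260+(u+.5)/2.6-.5,95+(v+.5)/2.6-.5))
print("cams",[np.linalg.inv(d[k]["camera_from_world"])[:3,3] for k in("top","scene")])
for n,b in (("boltT",[T(363,125),T(466,139),T(445,239),T(343,219)]),("boltS",[S(103,301),S(187,284),S(223,350),S(129,356)])):
    p=np.array([plane(*q,.012) for q in b]);print(n,p.tolist(),p.mean(0))
print("rim",plane(*T(302,370),.088),plane(*S(170,413),.088))
print("knob",plane(*T(208,305),.068),plane(*S(57,408),.068))
print("handle",plane(*T(550,308),.344),plane(*S(358,103),.344))
print("sleeve/colTop",plane(*T(417,85),.3))
print("hook tip bottom S",plane(*S(338,240),.205))
print("bail ends T", plane(*T(308,330),.12),plane(*T(293,397),.09),"top S",plane(*S(163,343),.158))
print("block T corners z.29",[plane(*T(*q),.29) for q in((502,320),(521,355),(578,325))])
for n,q,z in (("drop",T(315,486),.107),("jar",T(563,475),.036),("yel",T(411,536),.088),("blue",T(193,480),.088),("tape",T(78,508),.019)): print(n,plane(*q,z))
E
```

```text
cams [array([0.3168, 0.1752, 1.2984]), array([-0.0874,  0.5179,  0.7399])]
boltT [[0.7140353179091596, 0.16093080425862838, 0.01200000000000001], [0.700807487154884, 0.06293385373175528, 0.012000000000000233], [0.6032644291416696, 0.08338662003770819, 0.01200000000000001], [0.6218080719810792, 0.17922882857450495, 0.01200000000000001]] [0.66   0.1216 0.012 ]
boltS [[0.7189709289980335, 0.16329688683066507, 0.01200000000000001], [0.7017172970773478, 0.0641599559175231, 0.01200000000000001], [0.5852333607964718, 0.08489741530449046, 0.01200000000000001], [0.623416434733334, 0.1779809120798317, 0.01200000000000001]] [0.6573 0.1226 0.012 ]
rim [0.4688 0.2135 0.088 ] [0.4653 0.2144 0.088 ]
knob [0.5289 0.2989 0.068 ] [0.5363 0.2947 0.068 ]
handle [0.4812 0.035  0.344 ] [0.4833 0.0331 0.344 ]
sleeve/colTop [0.6563 0.1241 0.3   ]
hook tip bottom S [0.4847 0.0335 0.205 ]
bail ends T [0.4991 0.2078 0.12  ] [0.4449 0.2209 0.09  ] top S [0.482  0.2129 0.158 ]
block T corners z.29 [array([0.4814, 0.0621, 0.29  ]), array([0.4558, 0.0486, 0.29  ]), array([0.4782, 0.007 , 0.29  ])]
drop [0.368  0.2005 0.107 ]
jar [ 0.3831 -0.0193  0.036 ]
yel [0.3274 0.1187 0.088 ]
blue [0.3726 0.3059 0.088 ]
tape [0.3491 0.4175 0.019 ]
```

```bash
cat >> h.py <<'E'
from scipy.spatial.transform import Rotation as R
COL=np.array([.658,.1225])
def ori(a): # tool down, tool x at world heading a
    return R.from_matrix(np.array([[np.cos(a),np.sin(a),0],[np.sin(a),-np.cos(a),0],[0,0,-1]])).as_rotvec()
def hp(a,z,rad=.2,col=COL): # handle TCP with inward heading a
    return np.array([col[0]-rad*np.cos(a),col[1]-rad*np.sin(a),z])
E
python3 - <<'E'
from station import r
from h import *
np.set_printoptions(precision=4,suppress=True)
a=.466
p=np.array([.481,.0335,.308])
for q in ((p,ori(a)),(hp(-.45,.21),ori(-.45)),((.531,.2975,.052),ori(.45)),((.531,.2975,.052),ori(1.4))): print(r.ik(np.array(q[0]),q[1]))
r.move_to(p+[0,0,.1],ori(a)); print(r.read_clock())
f0=r.read_force()
r.move_straight(p,vel=.12)
r.command_gripper(0.0); print(r.read_clock(),r.read_grip_width(),r.read_grasp_force(),f0,r.read_force(),r.read_ee_pos())
for k in range(1,6):
    r.move_straight(p-[0,0,.002*k],vel=.02)
    f=r.read_force(); print(k,f,r.read_ee_pos()[2])
    if f[2]-f0[2]>18: break
print(r.read_clock())
E
```

```text
[ 0.4739  0.1397 -0.6533  1.8663  0.0922  1.1656 -1.3159]
[-1.0307  0.3241  0.6826  1.9293 -0.2458  0.9716 -2.2544]
[-0.1617  0.6915 -0.5309  1.7768  0.4662  0.8012 -2.044 ]
[-0.0518  0.7412 -0.6903  1.773   0.6077  0.8525 -1.199 ]
1.85
3.8 0.34884219498662267 30.000082090264186 [ 0.7798 -0.4493 -0.477 ] [ 0.2299 -0.0468 -0.4835] [0.481  0.0334 0.308 ]
1 [-3.3801 -1.3981  3.1235] 0.30592426566828557
2 [-4.3815 -2.2271  5.4859] 0.30399109083854703
3 [-6.0498 -2.5773  5.6686] 0.3020293203551781
4 [-8.1959 -3.1855  8.0265] 0.30020479342774187
5 [-9.6988 -4.4413 10.9833] 0.29833868507531275
5.05
```

Run:
```python
from station import r,optics
import cv2,numpy as np
s=optics.snapshot("scene")["img"][60:260,290:450,::-1]; w=optics.snapshot("wrist")["img"][:,:,::-1]
s=cv2.resize(s,None,fx=2,fy=2,interpolation=cv2.INTER_CUBIC)
cv2.imwrite("pics/grip1.png",cv2.resize(np.hstack([s,w[:, 100:540]]),None,fx=1.05,fy=1.05))
print(r.read_force(),r.read_wrist_torque(),r.read_ee_pos())
```

```text
[-9.77676461 -3.90063245 10.94831545] [-0.82887513  1.75828256  0.01131415] [0.47952253 0.03226159 0.29840541]
```

View pics/grip1.png

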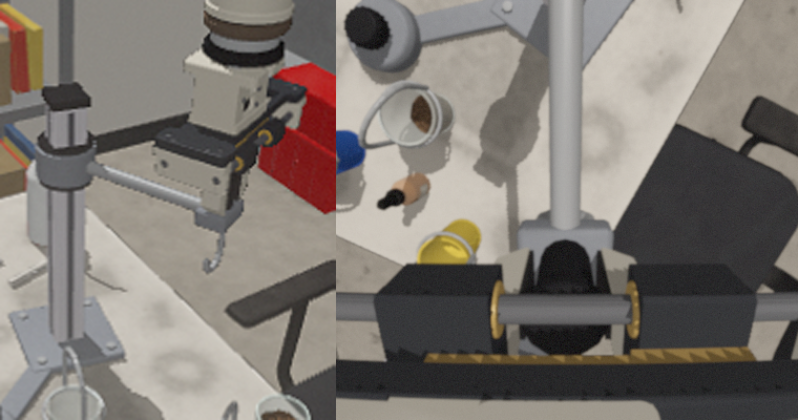

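The picture shows the fingers round the handle. The sleeve (65,163) and hook (210,270) look barely lower than before. I'll check that numerically.

Run:
```python
from station import r,optics
import cv2,numpy as np,pickle
a=pickle.load(open("s0.pkl","rb"))["scene"]["img"]; b=optics.snapshot("scene")["img"]
for n,(x0,y0,x1,y1) in dict(sleeve=(306,122,334,150),hook=(382,166,402,192),arm=(340,136,372,156)).items():
    t=a[y0:y1,x0:x1]; s=b[y0-8:y1+12,x0-8:x1+8]
    k=4; m=cv2.matchTemplate(cv2.resize(s,None,fx=k,fy=k,interpolation=2),cv2.resize(t,None,fx=k,fy=k,interpolation=2),cv2.TM_CCOEFF_NORMED)
    _,v,_,l=cv2.minMaxLoc(m); print(n,v,l[0]/k-8,l[1]/k-8)
```

```text
sleeve 0.980835497379303 0.0 0.75
hook 0.915135383605957 -0.25 0.75
arm 0.9158822894096375 6.0 3.0
```

The hook dropped only about 2 mm (0.75 px) while the fingers slid 7 mm, so the brake is on. I'll ease back, release and turn the knob.

Run:
```python
from station import r,optics
from h import *
np.set_printoptions(precision=4,suppress=True)
p=np.array([.481,.0335,.308])
r.move_straight(p,vel=.03); print(r.read_force())
r.command_gripper(1.0)
r.move_straight(p+[0,0,.1],vel=.2); print(r.read_clock(),r.read_force())
k=np.array([.531,.2975,.052]); 
r.move_to(k+[0,0,.16],ori(.45)); print(r.read_clock())
T=np.eye(4);T[:3,:3]=R.from_rotvec(r.read_eef_rot()).as_matrix();T[:3,3]=r.read_ee_pos()
s=optics.snapshot("wrist"); pickle.dump((s,T),open("w1.pkl","wb"))
Tc=T@s["hand_eye"]; 
q=np.linalg.inv(Tc)@[*k[:2],.068,1]; print("expected px",cv2.projectPoints(q[None,:3],np.zeros(3),np.zeros(3),s["mtx"],np.array(s["distortion"]))[0])
cv2.imwrite("pics/w1.png",s["img"][:,:,::-1])
```

```text
[-1.5423 -1.7527  0.9639]
7.4 [-0.2347  0.7605 -0.7107]
8.6583
expected px [[[316.6324 190.3362]]]
```

View pics/w1.png

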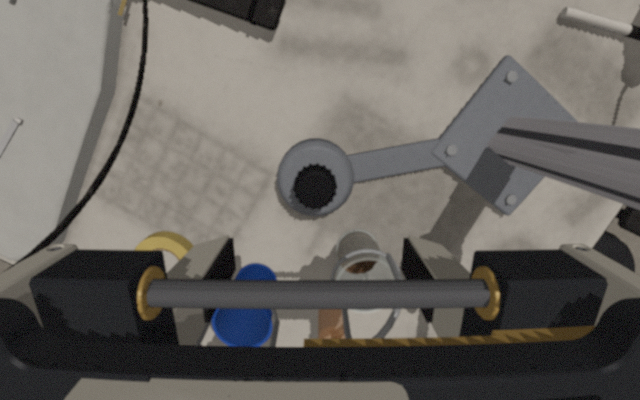

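Wrist view: the knob top is centred at (315,186), within about 4 px of the prediction. I'll correct and turn it.

Run:
```python
from station import r,optics
from h import *
np.set_printoptions(precision=4,suppress=True)
s,T=pickle.load(open("w1.pkl","rb"))
q=plane(s,(315,186),.068,T@s["hand_eye"]); print(q)
k=np.array([q[0],q[1],.053])
r.move_straight(k+[0,0,.06],ori(.42),vel=.25)
r.move_straight(k,vel=.12)
r.command_gripper(0.); print(r.read_clock(),r.read_grip_width(),r.read_force())
for i in range(1,5):
    r.move_straight(k,ori(.42+.95*i/4)); 
    print(r.read_clock(),r.read_force(),r.read_wrist_torque(),r.read_eef_rot())
r.command_gripper(1.)
r.move_straight(k+[0,0,.13],vel=.25); print(r.read_clock(),r.read_grip_width())
```

```text
[0.5342 0.3007 0.068 ]
10.7833 0.4314088514909995 [-0.6187  0.5626  1.3631]
11.1667 [-1.2014  2.5506  0.1835] [ 0.4297  0.3236 -0.0049] [-2.9734 -1.0098  0.0003]
11.55 [-3.0004  3.776  -1.2785] [0.9151 0.6894 0.0068] [-2.8323 -1.3539  0.0006]
11.9333 [-5.0114  4.955  -0.0545] [ 1.0711  1.0204 -0.0176] [-2.6507 -1.6805  0.0011]
12.3167 [-6.6753  4.6019  1.3426] [1.0636 1.4265 0.0367] [-2.4316 -1.9828  0.002 ]
13.9583 0.9970782026239988
```

Run:
```python
from station import r,optics
from h import *
np.set_printoptions(precision=4,suppress=True)
a=.466; p=np.array([.481,.0335,.303])
e=r.read_ee_pos(); r.move_straight([e[0]-.03,e[1]-.03,.30],vel=.3)
r.move_to(p+[0,0,.11],ori(a)); print(r.read_clock())
r.move_straight(p,vel=.15)
r.command_gripper(0.); print(r.read_clock(),r.read_grip_width(),r.read_force())
for z in (.298,.293,.288):
    r.move_straight([*p[:2],z],vel=.03); f=r.read_force(); print(z,f)
    if f[2]>20: break
else:
    r.move_straight([*p[:2],.25],vel=.06); print(r.read_force())
    r.move_straight([*p[:2],.21],vel=.06); print(r.read_force(),r.read_wrist_torque())
print(r.read_clock(),r.read_ee_pos(),r.read_grip_width())
s=optics.snapshot("scene");pickle.dump(s,open("s1.pkl","wb"));w=optics.snapshot("wrist")["img"]
c=cv2.resize(s["img"][80:320,270:430],None,fx=1.667,fy=1.667,interpolation=2)[:400]
cv2.imwrite("pics/down.png",np.hstack([c,w[:,100:540]])[:,:,::-1])
```

```text
15.55
17.4083 0.3496247054427696 [ 0.8995 -0.6093 -0.3107]
0.298 [-5.9172 -2.8683  5.2162]
0.293 [-5.2076 -2.9187  4.6454]
0.288 [-6.01   -2.5197  5.0183]
[-5.4139 -3.8869  5.8302]
[-5.2878 -2.8838  6.6095] [-0.5194  1.1085 -0.0486]
19.9583 [0.48   0.0329 0.2099] 0.34558988537893925
```

View pics/down.png

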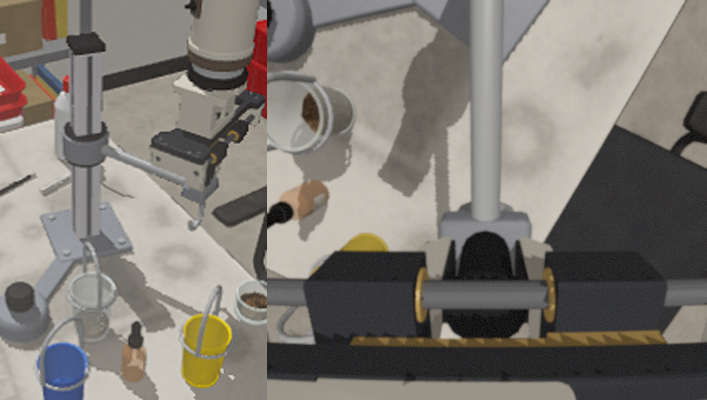

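The hook is down, with the sleeve in the picture at (86,140) and about 6.6 N of spring force. The beaker at (92,295) stands undisturbed. I'll swing most of the way, then check before entering the bail.

Run:
```python
from station import r,optics
from h import *
np.set_printoptions(precision=4,suppress=True)
for a in np.linspace(.466,-.1,7)[1:]:
    r.move_straight(hp(a,.21),ori(a),vel=.1); print(round(a,2),r.read_force())
print(r.read_clock(),r.read_ee_pos(),r.read_grip_width())
T=np.eye(4);T[:3,:3]=R.from_rotvec(r.read_eef_rot()).as_matrix();T[:3,3]=r.read_ee_pos()
w=optics.snapshot("wrist"); s=optics.snapshot("scene"); t=optics.snapshot("top"); pickle.dump((w,T,s,t),open("s2.pkl","wb"))
f=lambda i,k:cv2.resize(i,None,fx=k,fy=k,interpolation=2)
top=t["img"][150:250,260:360]; sc=s["img"][120:300,290:410]
cv2.imwrite("pics/mid.png",np.hstack([np.vstack([f(top,2.4),np.zeros((160,240,3),np.uint8)]),f(sc,2.2222)[:400],w["img"][:400,0:280]])[:,:,::-1])
```

```text
0.37 [-2.0312 -1.4041  7.1783]
0.28 [-3.1939 -0.9068  5.3597]
0.18 [-2.4374 -0.286   6.6686]
0.09 [-2.7474 -0.3879  6.0453]
-0.01 [-3.301  -0.835   7.6821]
-0.1 [-3.4478  0.5129  6.4354]
22.1083 [0.4598 0.1443 0.211 ] 0.34419992473184946
```

View pics/mid.png

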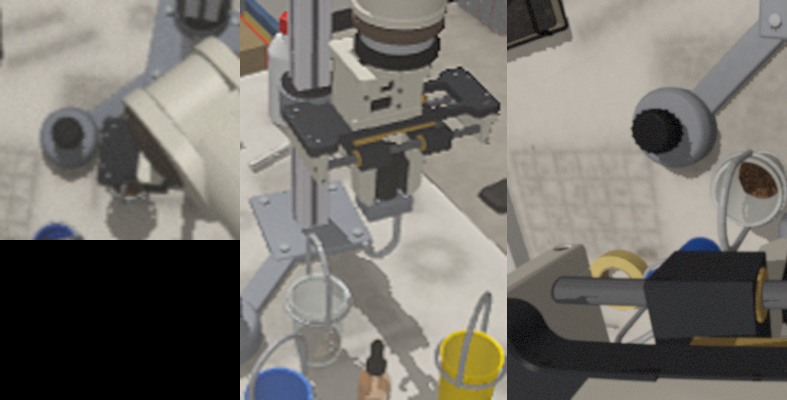

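Mid-swing: the hook is left of the dropper and still short of the bail. In the wrist panel the rim centre is at about (244,190), and the bail's far foot at (245,153) with its arch leaning to about (214,205). I'll compute the bail from these.

```bash
python3 - <<'E'
from h import *
np.set_printoptions(precision=4,suppress=True)
w,T,s,t=pickle.load(open("s2.pkl","rb")); Tc=T@w["hand_eye"]
for n,q,z in (("rim",(244,190),.088),("foot",(245,153),.09),("top",(215,205),.158),("nearlow",(223,248),.12)):
    print(n,plane(w,q,z,Tc))
S=lambda u,v:(s,(290+(u-240)/2.2222,120+v/2.2222))
print("rimS",plane(*S(319,298),.088),"arch top S",plane(*S(314,236),.158),"feet",plane(*S(307,270),.1),plane(*S(325,312),.088))
def proj(s,P): 
    q=s["camera_from_world"]@[*P,1]; return cv2.projectPoints(q[None,:3],np.zeros(3),np.zeros(3),s["mtx"],np.array(s["distortion"]))[0].ravel()
# candidate bail drawn as points vs yaw: apex, feet in scene panel px
for yaw in (-.6,-.45,-.3,-.15):
    c=np.array([.467,.2137]);u=np.array([np.cos(yaw),np.sin(yaw)])
    out=[]
    for x,z in((-.035,.09),(-.035,.123),(-.025,.148),(0,.158),(.025,.148),(.035,.123),(.035,.09)):
        out.append((proj(s,[*(c+u*x),z])-[290,120])*2.2222+[240,0])
    print(yaw,np.round(out).astype(int).tolist())
E
cat > /dev/null
```

```text
rim [0.472  0.2096 0.088 ]
foot [0.5045 0.2029 0.09  ]
top [0.4809 0.2119 0.158 ]
nearlow [0.4326 0.2267 0.12  ]
rimS [0.4632 0.2143 0.088 ] arch top S [0.4823 0.2104 0.158 ] feet [0.495  0.2117 0.1   ] [0.443  0.2182 0.088 ]
-0.6 [[314, 319], [314, 296], [316, 271], [318, 246], [321, 237], [322, 248], [321, 271]]
-0.45 [[319, 319], [320, 296], [319, 271], [318, 246], [317, 237], [317, 248], [316, 271]]
-0.3 [[324, 319], [325, 296], [323, 271], [318, 246], [314, 237], [312, 248], [312, 271]]
-0.15 [[329, 318], [330, 295], [327, 270], [318, 246], [310, 238], [307, 249], [307, 272]]
```

Run:
```python
from station import r,optics
from h import *
np.set_printoptions(precision=4,suppress=True)
for a in np.linspace(-.1,-.45,5)[1:]:
    r.move_straight(hp(a,.21),ori(a),vel=.06); print(round(a,2),r.read_force())
r.move_straight(hp(-.45,.233),vel=.04)
print(r.read_clock(),r.read_ee_pos(),r.read_force())
w=optics.snapshot("wrist"); s=optics.snapshot("scene"); pickle.dump((w,s),open("s3.pkl","wb"))
f=lambda i,k:cv2.resize(i,None,fx=k,fy=k,interpolation=2)
cv2.imwrite("pics/in.png",np.hstack([f(s["img"][150:290,270:400],3.57)[:498],f(w["img"][:,:],1.0)[:, 60:380],][:1]+[cv2.copyMakeBorder(w["img"][:,150:480],0,98,0,0,0)])[:,:,::-1])
```

```text
-0.19 [-1.7736 -0.2783  7.2164]
-0.28 [-1.0088 -0.2757  6.9365]
-0.36 [-1.4286  0.5811  6.9981]
-0.45 [-0.9132  0.4005  5.9915]
24.7667 [0.479  0.2112 0.2345] [-0.6804 -0.2015  7.8538]
```

View pics/in.png

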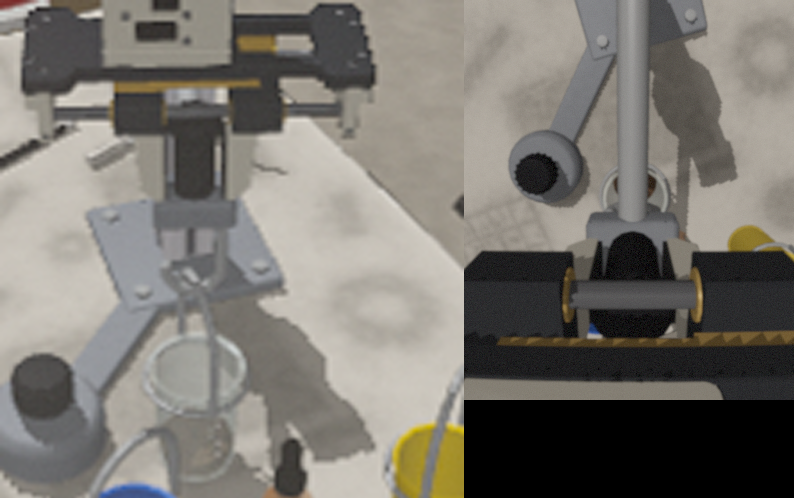

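The hook (shank at (222,255), bend near (195,285)) is through the bail arch at (185,275). Next I ease it up.

Run:
```python
from station import r,optics
from h import *
np.set_printoptions(precision=4,suppress=True)
for z in (.24,.245,.25,.255,.26,.27,.28,.29,.296,.300,.302):
    r.move_straight(hp(-.45,z),vel=.02); f=r.read_force(); print(z,f)
    if abs(f[2])>20: break
r.pause(1.5); print(r.read_clock(),r.read_ee_pos(),r.read_force(),r.read_grip_width())
s=optics.snapshot("scene"); t=optics.snapshot("top");w=optics.snapshot("wrist"); pickle.dump((s,t,w),open("s4.pkl","wb"))
b=pickle.load(open("s0.pkl","rb"))["scene"]["img"]; x0,y0,x1,y1=306,122,334,150
m=cv2.matchTemplate(cv2.resize(s["img"][110:170,296:344],None,fx=4,fy=4),cv2.resize(b[y0:y1,x0:x1],None,fx=4,fy=4),5)
_,v,_,l=cv2.minMaxLoc(m); print(v,l[0]/4-10,l[1]/4-12)
f=lambda i,k:cv2.resize(i,None,fx=k,fy=k,interpolation=2)
cv2.imwrite("pics/up.png",f(s["img"][100:310,250:410],2.8)[:,:,::-1])
```

```text
0.24 [0.2528 0.169  6.0601]
0.245 [0.0298 1.042  6.3536]
0.25 [1.1534 2.181  5.0959]
0.255 [0.5729 0.2221 3.963 ]
0.26 [2.9074 0.7104 4.8196]
0.27 [ 2.6385 -0.8791  3.0423]
0.28 [ 3.6036 -1.1664  3.6087]
0.29 [ 4.6026 -1.591   3.3117]
0.296 [ 5.2149 -0.6093  2.7298]
0.3 [ 6.205  -1.174   0.3382]
0.302 [ 8.3743 -1.8514 -1.866 ]
31.4667 [0.4784 0.2084 0.301 ] [ 7.9645 -1.6527 -2.8021] 0.34647561358922985
0.3595421016216278 -7.5 9.25
```

View pics/up.png

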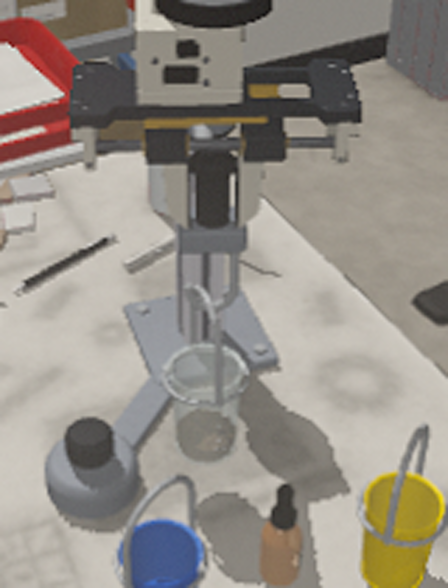

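The beaker hangs upright and clear of the table, its shadow detached at (235,540). The carriage is at its stop because the vertical force has reversed sign. I'll relax the sideways load, release, retreat and check that it is still.

Run:
```python
from station import r,optics
from h import *
np.set_printoptions(precision=4,suppress=True)
a=-.45
for k in (.198,.196,.194):
    f=r.read_force()
    if f[0]*np.cos(a)+f[1]*np.sin(a)<2: break
    r.move_straight(hp(a,.302,k),vel=.02); print(k,r.read_force())
r.pause(.8)
for g in (.37,.40,.5,1.): r.command_gripper(g)
print(r.read_clock(),r.read_force())
e=r.read_ee_pos(); r.move_straight([*e[:2],.43],vel=.08); print(r.read_clock(),r.read_force())
r.move_straight([e[0]-.05,e[1]-.15,.45],vel=.2)
I=[]
for i in range(4):
    r.pause(1.2); s=optics.snapshot("scene"); I.append(s["img"])
g=[cv2.GaussianBlur(cv2.cvtColor(i,6),(3,3),0)[150:320,280:380] for i in I]
print([int((cv2.absdiff(x,g[-1])>12).sum()) for x in g],[round(float(cv2.absdiff(x,g[-1]).mean()),2) for x in g],r.read_clock())
b=pickle.load(open("s0.pkl","rb"))["scene"]["img"]
up=pickle.load(open("s4.pkl","rb"))[0]["img"]
print("beaker vs held",cv2.absdiff(up[195:270,300:345],I[-1][195:270,300:345]).mean())
m=cv2.matchTemplate(cv2.resize(I[-1][110:170,296:344],None,fx=4,fy=4,interpolation=2),cv2.resize(b[122:150,306:334],None,fx=4,fy=4,interpolation=2),5)
_,v,_,l=cv2.minMaxLoc(m); print("sleeve",v,l[0]/4-10,l[1]/4-12)
f=lambda i,k:cv2.resize(i,None,fx=k,fy=k,interpolation=2)
cv2.imwrite("pics/final.png",f(I[-1][100:310,250:450],2.8)[:,:,::-1])
```

```text
0.198 [ 3.1626  1.2806 -0.7224]
0.196 [-5.2137  2.6388  1.7011]
34.8167 [-0.1355  0.2088  0.3286]
36.5667 [-0.1039 -0.8708 -0.8696]
[1, 1, 0, 0] [0.33, 0.33, 0.32, 0.0] 42.5167
beaker vs held 2.3048888888888888
sleeve 0.854454517364502 0.0 0.0
```

View pics/final.png

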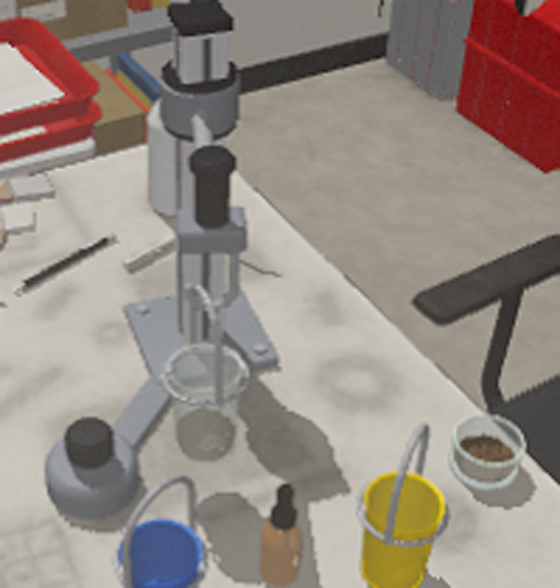

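The beaker at (205,400) hangs still and upright, the sleeve is back at its rest height (0 px shift), and the bystanders haven't moved.

```bash
python3 -c "
from station import ticket
print(ticket.hand_in())"
```

```text
the job is handed in; nothing more can be done
None
```

The job is handed in at about 42.5 s on the robot's clock: I freed the brake with the knob, and the beaker hung still and upright on the fully raised hook, clear of the table, with the robot away from it and the jar, tape and dropper not touched.

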